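Brush out the tilted sample cup

TASK

Swing the cover aside from the mouth of the leaning steel cup, take the long bottle brush out of its stand and scrub the inside of the cup with three full strokes, the bristles going right down to the cup's floor each time and nearly back up to the mouth between strokes. Then stand the brush back in its stand as it was, bristles down on the bottom of the tube, and leave the cup's cover swung wide open so it can dry. Leave the white squeeze bottle, the oil bottle and the mug standing where they are.

Things in the scene. Friction and masses are not known exactly. Their poses are not given: they have to be found in the camera images.
- cradle: fixed grey cradle: foot plate 110 (x) x 130 (y) x 10 mm, two cheek plates 92 mm high at y = +-42 mm (with clamp knobs out to +-56 mm). Origin: centre of the foot's underside. Between the cheeks a steel cup hangs on a stiff trunnion along y, 75 mm above the origin, its mouth leaning 23 to 38 degrees from vertical towards the cradle's -x (the robot)
- cup_floor (a point): centre of the steel cup's inner floor. z axis: along the bore, out of the mouth; y axis: the cradle's y (horizontal). Bore 48 mm diameter, 90 mm deep; outside 56 mm diameter
- cup_mouth (a point): centre of the cup's rim, 90 mm from cup_floor along the bore; same axes
- cover (a joint): swing angle (rad) of the flat aluminium cover that turns in the plane of the mouth: 0 = closed over the mouth, grows as it swings away towards the upper (far, +x) side of the cup, 1.9 = stop, wide open. Light friction, stays where it is left. The mouth is clear for the brush from about 1.5
- cover_pivot (a point): pivot axis of the cover, 42 mm to the +y side of the cup's axis, 1.5 mm above the rim, at the cover's underside. z as the bore; the cover opens counter-clockwise as seen looking into the cup; x, y turn with it. Cover: disc 58 mm diameter, 4 mm thick, centred 42 mm from the pivot; pivot screw 8 mm high
- cover_knob (a point): centre of the top of the cover's black round knob, 14 mm diameter, 24 mm tall above the cover's plate, parallel to the bore, 57 mm from the pivot. Axes turn with the cover
- stand: fixed brush stand: round foot 90 mm diameter, on it an upright open aluminium tube, 56 mm outside, 50 mm inside diameter, rim 80 mm above the bench. Origin: centre of its underside
- stand_floor (a point): centre of the tube's inner floor, 8 mm above the bench (72 mm below the tube's rim)
- brush: loose bottle brush, 190 mm long, 80 g, standing bristles down in the stand. Origin at the tip (centre of the flat lower end of the bristles), z axis along it towards the handle. Bristles 34 mm diameter from 0 to 74 mm, wire stem 6 mm diameter to 113 mm, round pale wooden handle 14 mm diameter from 113 to 190 mm
- brush_tip (a point): tip of the brush, same as its origin
- brush_end (a point): free end of the brush's handle, 190 mm from the tip
- squeeze_bottle: bystander: white squeeze bottle with a red spout, 53 mm diameter, 171 mm tall, near the stand on its far side. Origin: centre of its underside
- oil_bottle: bystander: brown oil bottle with a black spout, 44 mm diameter, 162 mm tall, near the stand on its near side. Origin: centre of its underside
- mug: bystander: mug, 92 x 127 (with handle) x 95 mm, behind the cradle. Origin: centre of its underside
Things that resemble listed ones, but are neither listed nor needed, are in the scene too. What is shaped like the cradle but blue is not meant.

How it is judged (in metres and radians):
On the way, in this order (a step that is already met when the one before it is completed fails the run):
1. the cover is swung clear of the cup's mouth (value of joint cover above 1.4 rad), for 0.1 s.
2. the brush is down on the cup's floor for the first time (tip within 12 mm of it) (z of brush_tip in the frame of cup_floor below 0.012 m and distance between brush_tip and cup_floor below 0.02 m), for 0.04 s.
3. the brush is drawn up again, its tip more than 50 mm above the cup's floor (z of brush_tip in the frame of cup_floor above 0.05 m), for 0.04 s.
4. the brush is down on the cup's floor for the second time (tip within 12 mm of it) (all of step 2), for 0.04 s.
5. the brush is drawn up again, its tip more than 50 mm above the cup's floor (z of brush_tip in the frame of cup_floor above 0.05 m), for 0.04 s.
6. the brush is down on the cup's floor for the third time (tip within 12 mm of it) (all of step 4), for 0.04 s.
At the end, for the whole second after the job is handed in: The cover is swung open past 1.4 rad; the brush stands at rest in its stand, bristles down, its tip within 15 mm of the tube's axis and within 12 mm of its floor, leaning less than 0.35 rad; the three bystanders stand where they were (within 30 mm) (value of joint cover above 1.4 rad and horizontal distance between brush_tip and stand_floor below 0.015 m and z of brush_tip in the frame of stand_floor below 0.012 m and angle between brush's own z axis and vertical below 0.35 rad and linear speed of brush below 0.02 m/s); the robot touches nothing.
It fails at once if the white squeeze bottle is knocked over or shoved (more than 30 mm or 0.4 rad) (distance of squeeze_bottle from where it was at the start of the episode above 0.03 m or angle between squeeze_bottle's own z axis and vertical above 0.4 rad).
It fails at once if the oil bottle is knocked over or shoved (more than 30 mm or 0.4 rad) (distance of oil_bottle from where it was at the start of the episode above 0.03 m or angle between oil_bottle's own z axis and vertical above 0.4 rad).
It fails at once if the mug is knocked over or shoved (more than 30 mm or 0.4 rad) (distance of mug from where it was at the start of the episode above 0.03 m or angle between mug's own z axis and vertical above 0.4 rad).
It also fails if it takes over 67 s, if anything falls off the work surface, if the arm or the gripper's body presses on something with over 40 N, if the wrist force passes 120 N, or if a joint passes its speed limit or range.

ROBOT

A 7-joint arm with a two-finger parallel gripper is mounted at the origin on the work surface; the furniture and walls round the work are solid. World frame = base frame: x ahead of the robot, y to its left, z up, the work surface at z = 0. Lengths are in mm, angles in rad, forces in N, time in s.
With the tool pointing down it reaches from about 400 to 875 mm from the base axis. Payload 4.4 kg.
Tool frame: the origin (TCP) lies midway between the tips of the shut fingers; the grasp point (between the pads) lies 19 mm behind it; z points along the fingers, y is the line along which they close (so a half turn about z gives the same grasp; the last joint's range is limited). The gripper opens to 85 mm and grips with 20 to 120 N. Pads are 22 mm wide; open, the fingers measure 114 mm over their backs; the gripper's body (76 mm by 85 mm) begins 54 mm behind the grasp point. The pads swing forward as they close: fully open they stand 13 mm farther back than shut.
Start: joints at [-1.36, 0.628, 0.038, 1.517, -0.027, 0.996, -0.02], TCP at [177.607, 625.279, 231.313] pointing down, gripper open.
Joint ranges: [-3.06, 3.06], [-0.37, 2.12], [-1.25, 1.32], [0.18, 2.47], [-1.1, 4.24], [0.23, 1.98], [-2.94, 2.94]. Speed limits (rad/s): [2.57, 2.57, 3.14, 3.14, 3.14, 3.14, 3.14].

INTERFACE

Orientations are given as [roll, pitch, yaw] about the fixed x, y, z axes, in that order (R = Rz(yaw) Ry(pitch) Rx(roll)).
In Python, from cell import ctrl gives the robot as it stands.
- The arm moves only by the shell command python3 -m crank 'ROWS' [OPENING]. ROWS is JSON, a list that holds one entry, the list of rows, each a list of 4 numbers: the shift along the tool's x, y, z normalised to -1 to 1, where 1 is 2.5 cm, then the turn about the tool's z normalised to -1 to 1, where 1 is 0.08 rad. In form: [[[dx, dy, dz, turn], ...]]. A call has 1 to 12 rows; each row shifts and turns the commanded pose from where the row before left it, along the tool's axes as they then stand; what a row does not reach is not made up. A row lasts 1/12 s, in which the tool goes at most 41.7 mm and 7.16 degrees, less where a joint would pass 70% of its speed; a pose out of reach is approached as far as the arm can. A call with a number of a shift or a turn outside -1 to 1 is refused whole. A call with a gripper value outside its range is refused whole. OPENING is the closure, from -1 (fully open) to 1 (shut), set as the call begins (- or left out, the last holds). The fingers move at their own pace and stop on an object; the grip force is fixed at half the most. Time passes only in rows, so rows that do not move let the fingers close. It gives the time, the measured TCP pose, the force, the opening and the grip force at its end, in the units of the state.
- ctrl.read_state(): the state, without advancing time (a new reading comes with each control period).
- ctrl.get_image(name): name is "side" or "top"; returns a dict with "img" (384x512x3 uint8, red, green, blue), "intrinsics" (3x3 intrinsics, pixels), "extrinsics" (4x4, takes a point from camera to world coordinates). Camera axes: x right, y up, looking along -z (the intrinsics and any distortion apply to the point x, -y, -z); pixel columns grow to the right and rows downward; lengths in mm; the calibration is good to about 2 mm. A picture is of the moment at which its call begins. There is no depth.
- ctrl.finish_job(): hands the job in; it is judged then, once.
Trained networks look in the newest picture that a camera, given by its name, has taken for a name from the list of things; names that differ only in an ending like _2 or _b are one class to them, and where a whole thing is asked for, a point or a joint stands for the part that bears it (a point fixed in the world has none). Each returns a list of dicts, best first, with "confidence" (0 to 1); they miss things now and then, are a little off and sometimes report something else, mostly with a low value. They report only what shows in the picture. A call takes as long as a camera call. They do not tell look-alikes from the thing itself.
- ctrl.find_in(camera, target): "position" ([row, column] in pixels, amid what is visible of it).
- ctrl.trace(camera, target): "mask" (384x512 bool, what is visible of it) and "position" ([row, column] in pixels, amid what is visible of it).
- ctrl.place_of(camera, target): "position" ([row, column] in pixels: a listed point, or the origin of a listed thing).
The state is a dict: "clock": time; "qpos": joint angles; "qd": joint speeds; "tau": joint torques, N m; "eef_pos": TCP position; "tool_rot": TCP orientation; "force": force on the tool from outside, world axes, zero at the start; "torque": the same for the moment, N m; "width": finger opening in mm; "gripper_force": force on a finger pad.
Only numpy, scipy, OpenCV 4.12 (cv2) and the standard library are available. Lean on these libraries where they do the work, as an engineer would, in place of code of your own. Each camera call takes 0.05 s, during which the arm holds its last target. There are 200 camera calls.

## Working session

There is one attempt and no reset: what is moved stays moved. The work goes in short steps, Python scripts to look and compute and a shell command to move; the robot and the scene stay as the last step left them, time stands still between calls to the robot, and variables do not carry over. Pictures are saved under pics/ and viewed, at most 10 in all, crops included, and the job is handed in when it is done.

```bash
mkdir -p pics; ls
cat > h.py <<'E'
import numpy as np,cv2
from scipy.spatial.transform import Rotation as R
from cell import ctrl
def cam(n):
    d=ctrl.get_image(n); return d['img'],np.array(d['intrinsics']),np.array(d['extrinsics'])
def ray(K,E,rc):
    p=np.linalg.inv(K)@np.array([rc[1],rc[0],1.]); d=E[:3,:3]@np.array([p[0],-p[1],-p[2]])
    return E[:3,3],d/np.linalg.norm(d)
def proj(K,E,P):
    c=E[:3,:3].T@(np.array(P,float)-E[:3,3]); q=K@np.array([c[0],-c[1],-c[2]]); return q[1]/q[2],q[0]/q[2]
def tri(r1,r2):
    (a,u),(b,v)=r1,r2
    s=np.linalg.lstsq(np.c_[u,-v],b-a,rcond=None)[0]
    p,q=a+s[0]*u,b+s[1]*v; return (p+q)/2,np.linalg.norm(p-q)
def atz(r,z):
    a,u=r; return a+u*(z-a[2])/u[2]
E
python3 - <<'E'
from h import *
s=ctrl.read_state(); print({k:np.round(v,3) for k,v in s.items()})
C={}
for n in('side','top'):
    C[n]=cam(n); cv2.imwrite(f'pics/{n}0.png',C[n][0][:,:,::-1]); print(n,C[n][1].round(1).tolist(),C[n][2].round(3).tolist(),[k for k in ctrl.get_image(n)])
names=['cradle','cup_floor','cup_mouth','cover_pivot','cover_knob','stand','stand_floor','brush_tip','brush_end','squeeze_bottle','oil_bottle','mug']
for t in names:
    o={n:[(np.round(d['position'],1).tolist(),round(d['confidence'],2)) for d in ctrl.place_of(n,t)[:3]] for n in C}
    print(t,o)
    try:
        print('   ',[x.round(1) for x in tri(*[ray(*C[n][1:],o[n][0][0]) for n in C])])
    except Exception as e: print(e)
E
```

```text
pics
{'clock': np.float64(0.0), 'qpos': array([-1.36 ,  0.629,  0.038,  1.518, -0.027,  0.996, -0.02 ]), 'qd': array([ 0.001, -0.002, -0.   ,  0.   , -0.002,  0.   ,  0.001]), 'tau': array([ 0.0000e+00, -5.6341e+01,  1.2260e+00, -1.9345e+01,  1.1000e-02,
        1.0000e-02, -0.0000e+00]), 'eef_pos': array([177.414, 624.646, 230.399]), 'tool_rot': array([-3.14 ,  0.   ,  2.865]), 'force': array([-0.632,  0.11 ,  0.49 ]), 'torque': array([-0.031,  0.005, -0.031]), 'gripper_force': np.float64(0.0), 'width': np.float64(85.137)}
side [[372.2, 0.0, 254.7], [0.0, 372.2, 190.5], [0.0, 0.0, 1.0]] [[-1.0, 0.025, -0.01, 470.876], [-0.023, -0.594, 0.804, 595.432], [0.014, 0.804, 0.594, 701.861], [0.0, 0.0, 0.0, 1.0]] ['img', 'intrinsics', 'extrinsics']
top [[373.0, 0.0, 253.2], [0.0, 373.0, 191.1], [0.0, 0.0, 1.0]] [[0.017, 0.999, -0.037, 452.642], [-1.0, 0.017, -0.001, -130.053], [0.0, 0.037, 0.999, 1070.793], [0.0, 0.0, 0.0, 1.0]] ['img', 'intrinsics', 'extrinsics']
cradle {'side': [([209.7, 225.0], 0.95), ([215.4, 339.5], 0.88)], 'top': [([283.8, 290.3], 0.68), ([165.1, 295.6], 0.62)]}
    [a
[... 1012 characters left out ...]
  [array([591.3,  -6.1,  12.3]), np.float64(6.5)]
brush_tip {'side': [], 'top': [([156.2, 208.5], 0.68)]}
list index out of range
brush_end {'side': [([210.7, 200.2], 0.51)], 'top': [([143.3, 201.8], 0.67), ([186.1, 221.4], 0.23)]}
    [array([594. ,  -7.1, 200.3]), np.float64(2.3)]
squeeze_bottle {'side': [([279.6, 168.6], 0.84)], 'top': [([125.7, 207.4], 0.75)]}
    [array([681.5,   7.1,  -5.9]), np.float64(1.6)]
oil_bottle {'side': [([264.6, 241.3], 0.78), ([203.5, 216.4], 0.39)], 'top': [([185.5, 221.1], 0.63)]}
    [array([508.1, -37.3,   4.7]), np.float64(2.6)]
mug {'side': [([212.3, 175.7], 0.95)], 'top': [([116.0, 286.4], 0.64)]}
    [array([ 707.6, -220.6,   14.3]), np.float64(1.0)]
```

View pics/side0.png

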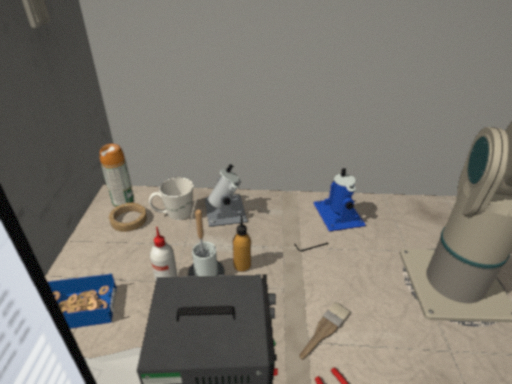

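View pics/top0.png

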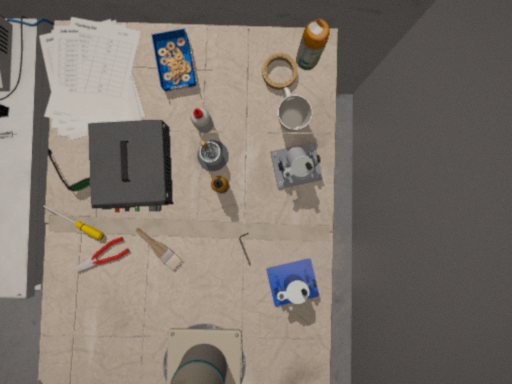

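```bash
cat > fit.py <<'E'
from h import *
from scipy.optimize import least_squares
def model(p):
    x,y,yaw,t,d,th=p
    Rz=R.from_euler('z',yaw).as_matrix(); b=Rz@[-np.sin(t),0,np.cos(t)]; yy=Rz@[0,1.,0]; xx=np.cross(yy,b)
    o=np.array([x,y,0]); T=o+[0,0,75]; fl=T-d*b; mo=fl+90*b; pv=mo+42*yy+1.5*b
    kn=pv+57*(np.sin(th)*xx-np.cos(th)*yy)+28*b
    return dict(cradle=o,cup_floor=fl,cup_mouth=mo,cover_pivot=pv,cover_knob=kn),b,yy,xx
def fit(rep=3,near=(560,-250)):
    obs=[]
    for _ in range(rep):
        for n in('side','top'):
            im,K,E=cam(n)
            for t in model([560,-250,0,.5,30,0])[0]:
                pr=proj(K,E,model([*near,0,.5,30,0])[0][t])
                for c in ctrl.place_of(n,t):
                    if np.hypot(*(np.array(c['position'])-pr))<30: obs.append((t,K,E,c['position'],c['confidence'])); break
    f=lambda p:np.concatenate([(np.array(proj(K,E,model(p)[0][t]))-pos)*c for t,K,E,pos,c in obs]+[[(p[3]-.53)*5]])
    r=least_squares(f,[*near,0,.53,30,0.2],loss='soft_l1',x_scale=[10,10,.1,.1,10,.1])
    res={}
    for t,K,E,pos,c in obs: res.setdefault((t,round(E[2,3])),[]).append((np.array(pos)-proj(K,E,model(r.x)[0][t])).round(1).tolist())
    return r.x,res
E
python3 - <<'E'
from fit import *
p,res=fit(); print(p.round(3)); [print(k,v) for k,v in res.items()]; print({k:v.round(1) for k,v in model(p)[0].items()})
a=cam('side')[0][145:235,180:270]; b=cam('top')[0][125:215,250:340]
S=np.hstack([cv2.resize(i,(400,400),interpolation=cv2.INTER_CUBIC) for i in(a,b)]); cv2.imwrite('pics/crop1.png',S[:,:,::-1])
E
```

```text
[ 5.70204e+02 -2.52326e+02  2.16000e-01  5.02000e-01  4.71720e+01
  2.33000e-01]
('cradle', 702) [[-0.5, 0.8], [-0.6, -0.1], [-1.1, 2.8]]
('cup_floor', 702) [[2.8, -0.9], [-3.8, -0.6]]
('cup_mouth', 702) [[-1.2, -1.9], [-0.7, -2.1], [1.2, -0.6]]
('cover_pivot', 702) [[3.3, 2.3], [2.5, -0.5], [1.6, 1.4]]
('cover_knob', 702) [[-2.1, -1.1], [-0.3, -0.7], [-0.7, -1.5]]
('cradle', 1071) [[-3.4, 0.1], [-1.8, -1.2], [-0.5, -2.5]]
('cup_floor', 1071) [[0.9, 0.2], [2.0, -0.4], [0.1, 0.0]]
('cup_mouth', 1071) [[1.5, 0.3], [2.3, 2.8], [0.4, -0.4]]
('cover_pivot', 1071) [[-1.4, -2.7], [0.5, -2.1], [-0.5, -0.5]]
('cover_knob', 1071) [[-1.4, 1.7], [0.6, 0.7], [1.1, 0.5]]
{'cradle': array([ 570.2, -252.3,    0. ]), 'cup_floor': array([ 592.4, -247.5,   33.7]), 'cup_mouth': array([ 550.1, -256.7,  112.5]), 'cover_pivot': array([ 540.4, -215.9,  113.8]), 'cover_knob': array([ 550.3, -270.5,  144.7])}
```

View pics/crop1.png

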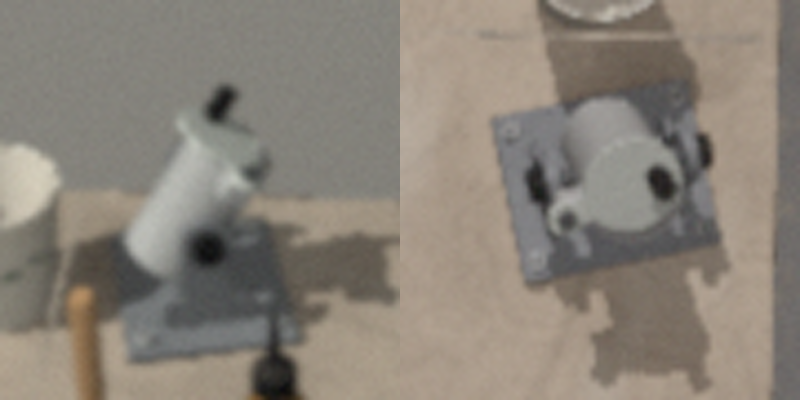

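The side crop shows the grey cup leaning right, towards the robot. The cover is closed, with the knob at about (165,231) and the +y clamp knob at about (201,227). The top crop shows the knob at (166,309), the pivot at (174,288), the clamp knobs at (167,281) and (159,318), and the foot corners. I'll refine the fit with these hand-read points.

```bash
cat >> fit.py <<'E'
KS=np.array([[372.2,0,254.7],[0,372.2,190.5],[0,0,1]]);KT=np.array([[373.,0,253.2],[0,373.,191.1],[0,0,1]])
E
python3 - <<'E'
from fit import *
_,_,ES=cam('side'); _,_,ET=cam('top')
s=400/90
S=lambda u,v:(145+v/s,180+u/s); T=lambda u,v:(125+v/s,250+(u-400)/s)
def extra(p):
    P,b,yy,xx=model(p); o=P['cradle']; Rz=R.from_euler('z',p[2]).as_matrix(); t=o+[0,0,75]
    q=[(KS,ES,t+54*yy,S(208,248)),(KT,ET,t+53*yy,T(538,185)),(KT,ET,t-53*yy,T(704,152)),(KT,ET,P['cover_pivot']+6*b,T(568,218)),(KT,ET,P['cover_knob']-10*b,T(661,182)),(KS,ES,P['cover_knob']-2*b,S(227,92))]
    for (x,y),uv in zip([(55,65),(55,-65),(-55,-65),(-55,65)],[(492,117),(690,80),(720,242),(528,283)]): q.append((KT,ET,o+Rz@[x,y,10],T(*uv)))
    # side: cup back-bottom outer edges, cover disc left/right
    return q
net={'cradle':[(ES,(209,226)),(ET,(164.5,295.5))],'cup_floor':[(ET,(157.5,293.9))],'cup_mouth':[(ES,(177.7,230.5)),(ET,(171,301))],'cover_pivot':[(ES,(187,232)),(ET,(170,284))],'cover_knob':[(ES,(164.7,230.7)),(ET,(167.8,309.7))]}
def f(p):
    r=[np.array(proj(K,E,X))-uv for K,E,X,uv in extra(p)]
    P=model(p)[0]
    for k,l in net.items():
        for E,uv in l: r.append(.4*(np.array(proj(KS if E is ES else KT,E,P[k]))-uv))
    return np.concatenate(r+[[(p[3]-.53)*5]])
r=least_squares(f,[570,-252,.2,.5,47,.1],loss='soft_l1',x_scale=[10,10,.1,.1,10,.1])
p=r.x; print(p.round(3)); [print((np.array(proj(K,E,X))-uv).round(1)) for K,E,X,uv in extra(p)]
J=np.linalg.inv(r.jac.T@r.jac); print('sd',np.sqrt(np.diag(J)).round(3))
P,b,yy,xx=model(p); print({k:v.round(1) for k,v in P.items()},b,yy,xx); np.save('p.npy',p)
pv=P['cover_pivot']
for a in np.arange(-.4,1.9,.3): print(round(a,2),(pv+57*(np.sin(a)*xx-np.cos(a)*yy)+20*b).round(0))
print(ctrl.read_state()['clock'])
# brush and stand
for n,K,E in(('side',KS,ES),('top',KT,ET)):
    for t in('stand','stand_floor','brush_end'):print(n,t,[np.round(d['position'],1) for d in ctrl.place_of(n,t)[:1]])
S=[cv2.resize(cam(n)[0][r0:r0+90,c0:c0+90],(400,400),interpolation=cv2.INTER_CUBIC) for n,r0,c0 in(('side',200,155),('top',110,165))]
cv2.imwrite('pics/crop2.png',np.hstack(S)[:,:,::-1])
E
```

```text
[ 5.67257e+02 -2.52117e+02  2.11000e-01  5.08000e-01  4.57740e+01
  2.74000e-01]
[0.7 0.2]
[ 0.1 -1. ]
[-0.1  0.5]
[-0.3 -0.3]
[-0.   0.3]
[ 0.2 -0.2]
[-0.3 -0.1]
[-0.7 -0.1]
[0.5 0.8]
[ 0.1 -0.7]
sd [1.089 1.118 0.016 0.051 2.803 0.073]
{'cradle': array([ 567.3, -252.1,    0. ]), 'cup_floor': array([ 589. , -247.5,   35. ]), 'cup_mouth': array([ 546.2, -256.6,  113.6]), 'cover_pivot': array([ 536.7, -215.7,  115. ]), 'cover_knob': array([ 548.1, -269.4,  146.9])} [-0.47557612 -0.10172001  0.87377365] [-0.2091572   0.97788203  0.        ] [0.85444755 0.18275605 0.48633282]
-0.4 [ 519. -273.  122.]
-0.1 [ 534. -274.  130.]
0.2 [ 549. -270.  138.]
0.5 [ 561. -262.  146.]
0.8 [ 570. -249.  152.]
1.1 [ 576. -234.  157.]
1.4 [ 577. -217.  160.]
1.7 [ 574. -200.  160.]
3.4
side stand [array([274.8, 204.6])]
side stand_floor [array([271.5, 205.6])]
side brush_end [array([210.6, 200.9])]
top stand [array([154.4, 212.5])]
top stand_floor [array([154.7, 211.4])]
top brush_end [array([142.3, 199.9])]
```

View pics/crop2.png

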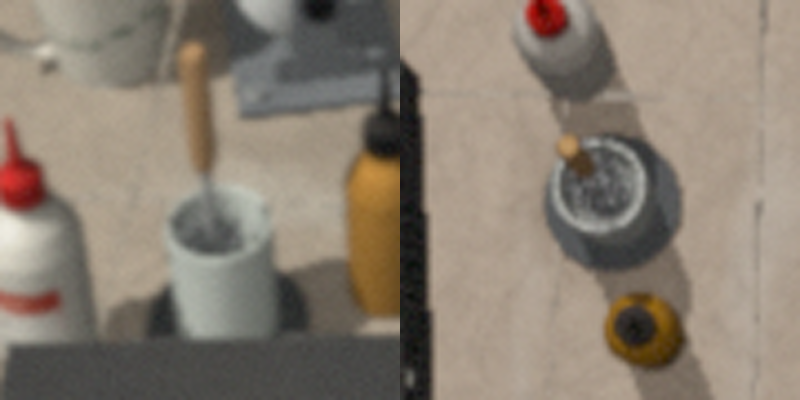

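The side crop shows the brush handle end at about (210,198) and the tube rim centre at (250,204.5). In the top crop the rim centre is at (152,210) and the handle end at (143,203), with the bottles clearly nearer and farther along x. Next I compute the stand and brush positions and start moving.

```bash
python3 - <<'E'
from fit import *
_,_,ES=cam('side'); _,_,ET=cam('top')
print('rim',atz(ray(KT,ET,(151.9,210)),80).round(1),atz(ray(KS,ES,(250,204.5)),80).round(1),tri(ray(KT,ET,(151.9,210)),ray(KS,ES,(250,204.5))))
print('end',tri(ray(KT,ET,(143.1,203.3)),ray(KS,ES,(210.3,198.5))))
print('foot c',atz(ray(KT,ET,(110+200/4.44,165+214/4.44)),4))
np.savez('cams.npz',ES=ES,ET=ET)
E
python3 -m crank '[[[0,0,-1,-1],[0,0,-1,-1],[0,0,-0.5,-1],[0,0,0,-1],[0,0,0,-1],[0,0,0,-1]]]' 1
```

```text
rim [592.1 -12.4  80. ] [592.2 -10.4  80. ] (array([592.46324597, -12.17333617,  78.20896068]), np.float64(0.1239742691485114))
end (array([596.47405224, -10.21941248, 198.44828916]), np.float64(0.9611960430703419))
foot c [593.93225802 -12.74266474   4.        ]
clock: 4.4
eef_pos: [177.7, 625.3, 294.3]
tool_rot: [3.141, 0.0, -2.935]
force: [-0.4, -0.1, -0.2]
width: 12.3
gripper_force: 0.0
```

```bash
python3 -m crank '[[[-0.5,-0.5,0,0],[-0.83,-0.94,0,0],[-0.83,-0.94,0,0],[-0.83,-0.94,0,0],[-0.83,-0.94,0,0],[-0.83,-0.94,0,0],[-0.83,-0.94,0,0],[-0.83,-0.94,0,0],[-0.83,-0.94,0,0],[-0.83,-0.94,0,0],[-0.83,-0.94,0,0],[-0.83,-0.94,0,0]]]'
python3 -c "from cell import ctrl;print(ctrl.read_state()['qpos'])"
```

```text
clock: 5.4
eef_pos: [469.3, 407.3, 294.0]
tool_rot: [3.141, 0.0, -2.938]
force: [0.2, 0.9, 0.2]
width: 0.1
gripper_force: 0.0
[-0.72541699  0.52742598 -0.0562641   1.51995764  0.03187488  1.09484309
  0.98526179]
```

```bash
python3 -m crank '[[[0.17,-0.9,0,0],[0.17,-0.9,0,0],[0.17,-0.9,0,0],[0.17,-0.9,0,0],[0.17,-0.9,0,0],[0.17,-0.9,0,0],[0.17,-0.9,0,0],[0.17,-0.9,0,0],[0.17,-0.9,0,0],[0.17,-0.9,0,0],[0.17,-0.9,0,0],[0.17,-0.9,0,0]]]'
python3 -c "from cell import ctrl;print(ctrl.read_state()['qpos'])"
```

```text
clock: 6.4
eef_pos: [472.6, 132.6, 294.0]
tool_rot: [3.142, 0.0, -2.938]
force: [0.6, -0.2, -0.6]
width: -0.2
gripper_force: 0.0
[-0.31920461  0.32564056 -0.01538052  1.86487489  0.0060482   0.95063882
  1.436686  ]
```

```bash
python3 -m crank '[[[0.13,-0.96,0,0],[0.13,-0.96,0,0],[0.13,-0.96,0,0],[0.13,-0.96,0,0],[0.13,-0.96,0,0],[0.13,-0.96,0,0],[0.13,-0.96,0,0],[0.13,-0.96,0,0],[0.13,-0.96,0,0],[0.13,-0.96,0,0],[0.13,-0.96,0,0],[0.13,-0.96,0,0]]]'
python3 -m crank '[[[0.13,-0.96,0,0],[0.13,-0.96,0,0],[0.13,-0.96,0,0],[0.13,-0.96,0,0],[0.13,-0.96,0,0],[0,0,1,0],[0,0,1,0],[0,0,1,0],[0,0,1,0],[0,0,0,0]]]'
python3 - <<'E'
from fit import *
print(ctrl.read_state()['qpos'])
im,K,E=cam('side'); p=np.load('p.npy'); P=model(p)[0]
S=[cv2.resize(cam(n)[0][r0:r0+90,c0:c0+90],(400,400),interpolation=cv2.INTER_CUBIC) for n,r0,c0 in(('side',145,180),('top',125,250))]
cv2.imwrite('pics/crop3.png',np.hstack(S)[:,:,::-1])
E
```

```text
clock: 7.4
eef_pos: [492.5, -157.5, 294.0]
tool_rot: [-3.141, 0.0, -2.938]
force: [0.1, -0.1, 0.6]
width: 0.2
gripper_force: 0.0
clock: 8.23
eef_pos: [497.9, -275.4, 189.5]
tool_rot: [3.136, -0.007, -2.938]
force: [-1.0, 0.3, -0.2]
width: 0.2
gripper_force: 0.0
[ 0.39661931  0.56792435  0.09121444  1.78673717 -0.06851043  0.79886734
  2.29579178]
```

View pics/crop3.png

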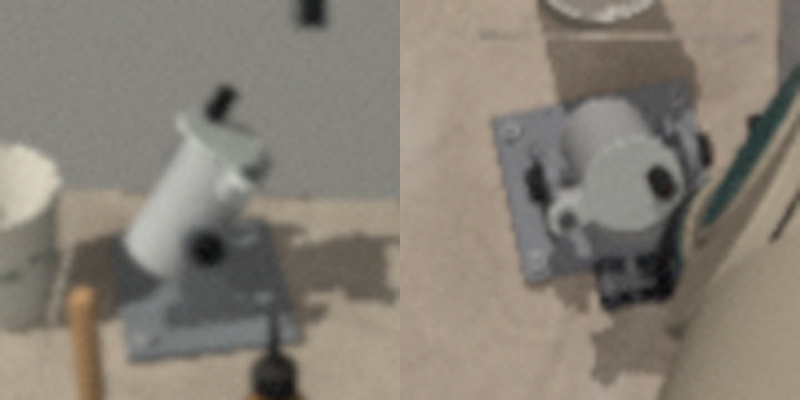

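The picture matches the model, with the fingertips at the expected place just in front of the cover. Next I descend and push the knob round its arc.

```bash
python3 -m crank '[[[0,0,1,0],[0,0,1,0],[0,0,0.2,0],[-0.43,-0.09,0,0],[-0.43,-0.09,0,0],[-0.28,-0.04,0,0],[-0.28,-0.04,0,0],[-0.31,0.02,-0.1,0],[-0.31,0.02,-0.1,0],[0,0,0,0]]]'
python3 -m crank '[[[-0.27,0.11,-0.14,0],[-0.27,0.11,-0.14,0],[-0.23,0.22,-0.12,0],[-0.23,0.22,-0.12,0],[-0.18,0.27,-0.1,0],[-0.18,0.27,-0.1,0],[-0.09,0.33,-0.04,0],[-0.09,0.33,-0.04,0],[0,0,0,0],[0,0,0,0]]]'
```

```text
clock: 9.22
eef_pos: [553.5, -271.6, 144.8]
tool_rot: [-3.141, 0.001, -2.937]
force: [-2.3, -0.6, 1.2]
width: 0.0
gripper_force: 1.1
clock: 10.05
eef_pos: [580.6, -217.4, 163.9]
tool_rot: [3.141, 0.001, -2.937]
force: [0.4, 0.2, 0.2]
width: 0.0
gripper_force: 0.0
```

Run:
```python
from h import *
S=[cv2.resize(cam(n)[0][r0:r0+90,c0:c0+90],(400,400),interpolation=cv2.INTER_CUBIC) for n,r0,c0 in(('side',145,180),('top',125,250))]
cv2.imwrite('pics/crop4.png',np.hstack(S)[:,:,::-1])
```

```text
(no output)
```

View pics/crop4.png

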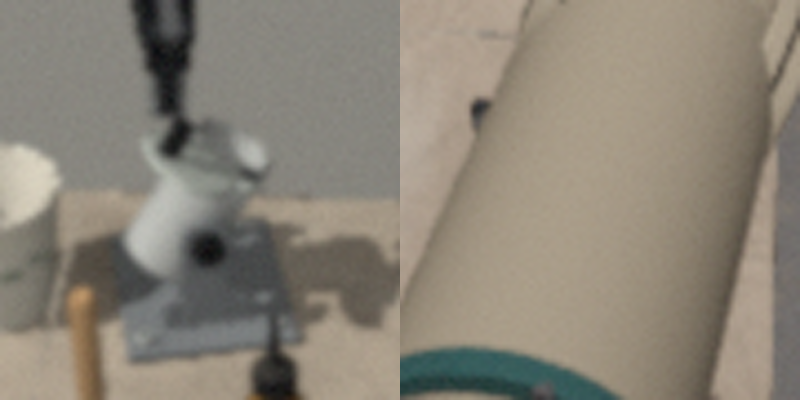

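The cover has swung and the knob now shows at about (173,221) in the side view. I work out the angle from that.

Run:
```python
from fit import *
E=np.load('cams.npz')['ES']; p=np.load('p.npy')
for th in(1,1.2,1.4,1.6,1.8,1.9):
    p[5]=th; P,b,_,_=model(p); k=P['cover_knob']
    print(th,k.round(0),[((np.array(proj(KS,E,X))-[145,180])*400/90)[::-1].round(0) for X in(k,k-24*b)])
print(((np.array(proj(KS,E,ctrl.read_state()['eef_pos']))-[145,180])*400/90)[::-1])
```

```text
1 [ 571. -240.  163.] [array([185.,  94.]), array([168., 125.])]
1.2 [ 573. -229.  165.] [array([180., 100.]), array([162., 131.])]
1.4 [ 573. -218.  167.] [array([177., 108.]), array([159., 140.])]
1.6 [ 572. -207.  167.] [array([178., 118.]), array([160., 150.])]
1.8 [ 568. -196.  166.] [array([183., 130.]), array([164., 162.])]
1.9 [ 566. -191.  166.] [array([186., 136.]), array([168., 168.])]
[166.32391028 111.54239047]
```

```bash
python3 -m crank '[[[0,0.12,0,0],[0,0.12,0,0],[0,0,0,0],[0,-0.5,0,0],[0,0,-1,0],[0,0,-1,0],[0,0,-1,0],[0,0,-1,0],[0,0,-0.6,0]]]'
python3 -m crank '[[[-0.26,0.95,0,0],[-0.26,0.95,0,0],[-0.26,0.95,0,0],[-0.26,0.95,0,0],[-0.26,0.95,0,0],[-0.26,0.95,0,0],[-0.26,0.95,0,0],[-0.26,0.95,0,0],[-0.2,0.83,0,0],[0,0,0,0],[0,0,0,0]]]' 0
```

```text
clock: 10.9
eef_pos: [582.5, -226.7, 281.7]
tool_rot: [-3.14, 0.003, -2.939]
force: [-0.0, 0.9, 0.1]
width: -0.1
gripper_force: 0.0
clock: 11.82
eef_pos: [595.1, -6.5, 278.7]
tool_rot: [3.141, -0.0, -2.936]
force: [-0.6, -0.9, 0.5]
width: 42.9
gripper_force: 0.0
```

```bash
python3 -m crank '[[[0,-0.15,0.8,0],[0,0,0.8,0],[0,0,0.8,0],[0,0,0.8,0],[0,0,0.8,0],[0,0,0.6,0],[0,0,0.4,0],[0,0,0.2,0],[0,0,0,0]]]'
python3 -m crank '[[[0,0,0,0],[0,0,0,0],[0,0,0,0],[0,0,0,0],[0,0,0,0],[0,0,0,0]]]' 1
python3 - <<'E'
from fit import *
e=np.load('cams.npz'); p=np.load('p.npy'); d={}
for n in('side','top'):
    im=cam(n)[0]; d[n]=im
    for t in('cover_knob','brush_end'): print(n,t,[(np.round(x['position'],1),round(x['confidence'],2)) for x in ctrl.place_of(n,t)[:2]])
for th in(1.4,1.6,1.8,1.9):
    p[5]=th; k=model(p)[0]['cover_knob']; print(th,np.round(proj(KS,e['ES'],k),1),np.round(proj(KT,e['ET'],k),1))
E
```

```text
clock: 12.57
eef_pos: [595.2, -12.3, 147.9]
tool_rot: [-3.141, -0.002, -2.94]
force: [-0.4, -0.6, -0.0]
width: 42.7
gripper_force: 0.0
clock: 13.07
eef_pos: [596.5, -10.8, 149.9]
tool_rot: [-3.141, 0.002, -2.938]
force: [-1.1, 1.5, 5.7]
width: 12.7
gripper_force: 58.8
side cover_knob [(array([172.9, 220.2]), 0.81), (array([172.7, 345. ]), 0.58)]
side brush_end []
top cover_knob [(array([155.6, 279.9]), 0.65), (array([294.5, 301.8]), 0.64)]
top brush_end [(array([144.5, 200.8]), 0.6), (array([155.5, 296.1]), 0.24)]
1.4 [169.4 219.9] [155.9 290.1]
1.6 [171.6 220.1] [156.5 285.5]
1.8 [174.2 221.1] [157.9 281. ]
1.9 [175.6 221.9] [159.  278.9]
```

The brush is gripped (12.7 mm opening, 59 N) and the cover stands at about 1.8 rad. Only turns about the vertical are possible, so I'll pre-tilt the brush in the pads. I lift it partly out and pull it towards the robot against the tube's rim.

```bash
python3 -m crank '[[[0,0,-0.4,0],[0,0,-0.6,0],[0,0,-0.6,0],[0,0,0,0],[0.3,0,0,0],[0.4,0,0,0],[0.4,0,0,0],[0,0,0,0]]]'
python3 - <<'E'
from h import *
S=[cv2.resize(cam(n)[0][r0:r0+100,c0:c0+100],(400,400),interpolation=cv2.INTER_CUBIC) for n,r0,c0 in(('side',180,150),('top',110,165))]
cv2.imwrite('pics/crop5.png',np.hstack(S)[:,:,::-1])
E
```

```text
clock: 14.03
eef_pos: [568.0, -16.7, 188.7]
tool_rot: [-3.142, 0.001, -2.939]
force: [2.6, 0.9, -0.0]
width: 12.3
gripper_force: 58.7
```

View pics/crop5.png

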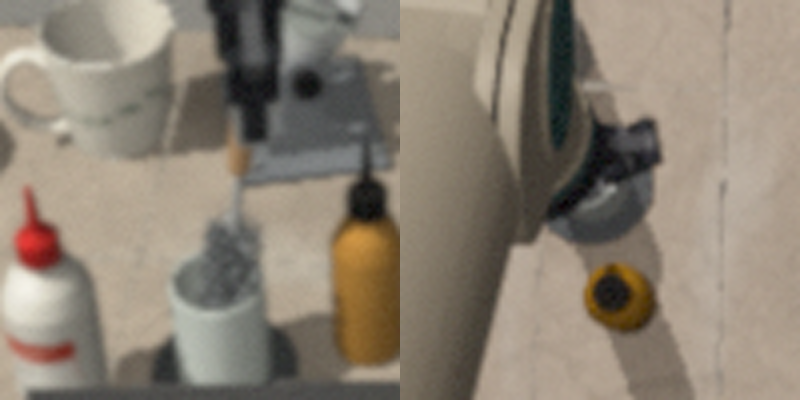

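The tilt is under way at only 2.6 N, so I continue.

```bash
python3 -m crank '[[[0.4,0,0,0],[0.4,0,0,0],[0.4,0,0,0],[0.4,0,0,0],[0.4,0,0,0],[0.2,0,0,0],[0,0,0,0]]]'
python3 -m crank '[[[0,0,-0.8,0],[0,0,-1,0],[0,0,-1,0],[0,0,-0.8,0],[0,0,0,0]]]'
python3 - <<'E'
from fit import *
e=np.load('cams.npz')
s=ctrl.read_state(); print(s['eef_pos'])
im=cam('side')[0]; it=cam('top')[0]
for n in('side','top'):
    for t in('brush_tip','brush_end'): print(n,t,[(np.round(x['position'],1),round(x['confidence'],2)) for x in ctrl.place_of(n,t)[:2]])
g=s['eef_pos']+[0,0,19]; print('grip px',proj(KS,e['ES'],g),proj(KT,e['ET'],g))
S=[cv2.resize(i[r0:r0+100,c0:c0+100],(400,400),interpolation=cv2.INTER_CUBIC) for i,r0,c0 in((im,140,160),(it,110,165))]
cv2.imwrite('pics/crop6.png',np.hstack(S)[:,:,::-1])
E
```

```text
clock: 14.72
eef_pos: [514.8, -27.8, 188.9]
tool_rot: [-3.141, 0.0, -2.939]
force: [1.6, 1.1, 2.5]
width: 12.3
gripper_force: 58.8
clock: 15.13
eef_pos: [516.0, -27.9, 281.8]
tool_rot: [-3.141, 0.003, -2.938]
force: [0.8, -0.0, -0.4]
width: 12.4
gripper_force: 58.4
[516.01507725 -27.884234   281.81811454]
side brush_tip [(array([225.1, 200.1]), 0.59)]
side brush_end []
top brush_tip [(array([170.9, 286.5]), 0.61), (array([149.5, 204.6]), 0.45)]
top brush_end []
grip px (np.float64(165.91501156915004), np.float64(236.48724514553413)) (np.float64(173.47559234661404), np.float64(204.35309120850894))
```

View pics/crop6.png

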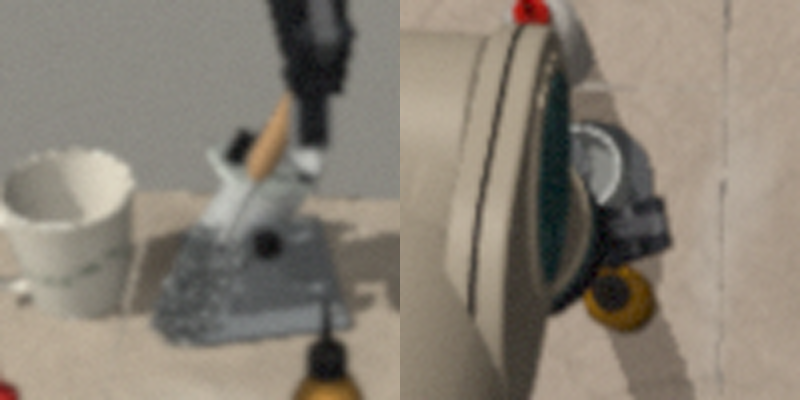

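The side crop shows the brush tilted, with its tip at about (221.5,204) and the handle going up to about (165,232) in the pads. I compute the tilt from this.

Run:
```python
from fit import *
e=np.load('cams.npz'); xp=np.array([.9778,.2092,0]); g=np.array([516,-27.9,300.8])
C=lambda X:((np.array(proj(KS,e['ES'],X))-[140,160])*4)[::-1].round(0)
for L in(155,161):
  for ph in(.45,.5,.55,.6):
    d=np.sin(ph)*xp-np.array([0,0,np.cos(ph)])
    print(L,ph,'tip',C(g+L*d),'wire top',C(g+(L-113)*d),'bristle top',C(g+(L-74)*d), (g+L*d).round(0))
```

```text
155 0.45 tip [188. 330.] wire top [272. 169.] bristle top [241. 227.] [582. -14. 161.]
155 0.5 tip [175. 327.] wire top [268. 168.] bristle top [234. 225.] [589. -12. 165.]
155 0.55 tip [162. 323.] wire top [264. 167.] bristle top [227. 223.] [595. -11. 169.]
155 0.6 tip [149. 318.] wire top [261. 165.] bristle top [221. 220.] [602. -10. 173.]
161 0.45 tip [183. 338.] wire top [267. 179.] bristle top [237. 236.] [584. -13. 156.]
161 0.5 tip [170. 335.] wire top [263. 177.] bristle top [229. 234.] [591. -12. 160.]
161 0.55 tip [156. 331.] wire top [259. 176.] bristle top [222. 231.] [598. -10. 164.]
161 0.6 tip [143. 326.] wire top [255. 174.] bristle top [215. 228.] [605.  -9. 168.]
```

```bash
python3 -m crank '[[[0.95,0,0,0],[0.95,0,0,0],[0.95,0,0.16,0],[0.19,-0.92,0,0],[0.19,-0.92,0,0],[0.19,-0.92,0,0],[0.19,-0.92,0,0],[0.19,-0.92,0,0],[0.19,-0.92,0,0],[0.19,-0.92,0,0],[0.19,-0.92,0,0],[0.19,-0.92,0,0]]]'
python3 -m crank '[[[0.19,-0.92,0,0],[0,0,0,0],[0,0,0,0]]]'
python3 - <<'E'
from fit import *
e=np.load('cams.npz');im=cam('side')[0]; it=cam('top')[0]
print(ctrl.read_state()['qpos'])
print('tip',[(np.round(x['position'],1),round(x['confidence'],2)) for x in ctrl.place_of('side','brush_tip')[:2]],proj(KS,e['ES'],(522.4,-261.7,157.3)))
S=[cv2.resize(i[r0:r0+100,c0:c0+100],(400,400),interpolation=cv2.INTER_CUBIC) for i,r0,c0 in((im,120,180),(it,125,240))]
cv2.imwrite('pics/crop7.png',np.hstack(S)[:,:,::-1])
E
```

```text
clock: 16.43
eef_pos: [444.1, -254.2, 273.7]
tool_rot: [3.14, -0.002, -2.938]
force: [0.5, 0.6, -0.1]
width: 12.6
gripper_force: 58.5
clock: 16.68
eef_pos: [443.9, -278.0, 273.7]
tool_rot: [3.141, -0.002, -2.941]
force: [0.0, 0.2, -1.4]
width: 12.7
gripper_force: 58.6
[ 0.37963736  0.40169876  0.1731665   1.81565266 -0.08462362  0.93374365
  2.36443003]
tip [(array([168.5, 241.3]), 0.65)] (np.float64(163.86415932024485), np.float64(240.31795525586182))
```

View pics/crop7.png

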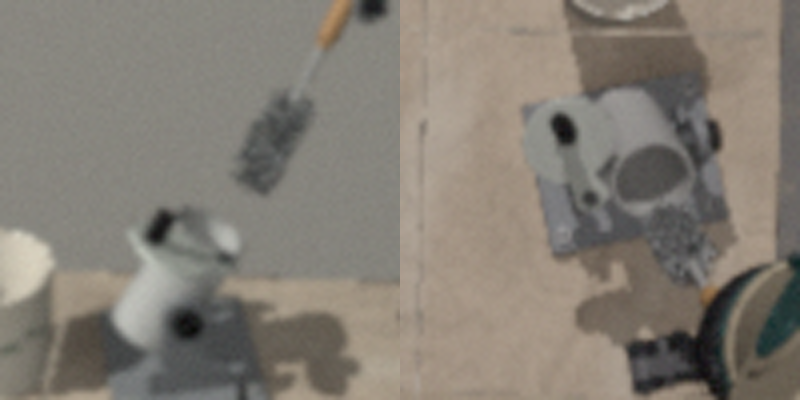

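The side crop shows the brush aligned with the cup, tip at about (167,243). The top crop shows the cover wide open, the mouth centre at (169,303) and the brush tip at about (178,308). I compare these with the model.

Run:
```python
from fit import *
e=np.load('cams.npz');p=np.load('p.npy');P,b,yy,xx=model(p)
C=lambda X:((np.array(proj(KT,e['ET'],X))-[125,240])*4)[::-1].round(0)+[400,0]
D=lambda X:((np.array(proj(KS,e['ES'],X))-[120,180])*4)[::-1].round(0)
print('mouth',C(P['cup_mouth']),D(P['cup_mouth']))
for s in (1,-1): print('rim edges y',C(P['cup_mouth']+s*24*yy),'x',C(P['cup_mouth']+s*24*xx))
g=ctrl.read_state()['eef_pos']+[0,0,19]
for ph in(.5,.55):
  for L in (158,162):
    d=np.sin(ph)*np.array([.9778,.2092,0])-np.array([0,0,np.cos(ph)])
    print(ph,L,'tip',C(g+L*d),D(g+L*d),'upper br',C(g+(L-74)*d),D(g+(L-74)*d),'in cup frame (x,y,z)',[((g+L*d-P['cup_floor'])@a).round(1) for a in(xx,yy,b)])
```

```text
mouth [652. 178.] [207. 232.]
rim edges y [615. 185.] x [648. 144.]
rim edges y [689. 170.] x [656. 211.]
0.5 158 tip [665. 216.] [246. 181.] upper br [694. 269.] [299.  93.] in cup frame (x,y,z) [np.float64(-4.1), np.float64(2.8), np.float64(139.0)]
0.5 162 tip [664. 213.] [244. 185.] upper br [692. 266.] [296.  98.] in cup frame (x,y,z) [np.float64(-4.1), np.float64(2.8), np.float64(135.0)]
0.55 158 tip [664. 204.] [236. 177.] upper br [693. 262.] [293.  90.] in cup frame (x,y,z) [np.float64(3.8), np.float64(2.8), np.float64(139.2)]
0.55 162 tip [662. 202.] [233. 181.] upper br [691. 259.] [290.  95.] in cup frame (x,y,z) [np.float64(4.0), np.float64(2.8), np.float64(135.2)]
```

```bash
python3 -m crank '[[[-0.14,-0.05,-0.08,0],[-0.33,0,0.6,0],[-0.33,0,0.6,0],[-0.33,0,0.6,0],[0,0,0,0]]]'
python3 -m crank '[[[-0.33,0,0.6,0],[-0.33,0,0.6,0],[0,0,0,0]]]'
python3 -m crank '[[[-0.25,0,0.45,0],[-0.25,0,0.45,0],[0,0,0,0]]]'
```

```text
clock: 17.25
eef_pos: [473.5, -269.7, 229.4]
tool_rot: [3.138, -0.002, -2.935]
force: [0.3, -1.0, -1.6]
width: 12.3
gripper_force: 58.6
clock: 17.5
eef_pos: [489.4, -267.1, 200.2]
tool_rot: [3.139, -0.002, -2.936]
force: [-0.7, 0.9, -1.3]
width: 12.5
gripper_force: 58.6
clock: 17.75
eef_pos: [501.7, -265.4, 177.8]
tool_rot: [3.14, -0.001, -2.937]
force: [-0.6, 0.5, -1.4]
width: 12.9
gripper_force: 58.6
```

```bash
python3 -m crank '[[[-0.13,0,0.24,0],[-0.13,0,0.24,0],[0,0,0,0]]]'
python3 -m crank '[[[-0.08,0,0.14,0],[-0.08,0,0.14,0],[0,0,0,0]]]'
```

```text
clock: 18.0
eef_pos: [507.7, -264.7, 166.4]
tool_rot: [3.141, -0.001, -2.938]
force: [0.4, 0.2, -0.4]
width: 12.4
gripper_force: 58.6
clock: 18.25
eef_pos: [511.4, -264.7, 160.1]
tool_rot: [-3.141, -0.001, -2.939]
force: [-0.6, 0.3, -0.7]
width: 12.3
gripper_force: 58.8
```

```bash
python3 -m crank '[[[-0.06,0,0.1,0],[-0.06,0,0.1,0],[0,0,0,0]]]'
python3 -m crank '[[[-0.04,0,0.07,0],[-0.04,0,0.07,0],[0,0,0,0]]]'
```

```text
clock: 18.5
eef_pos: [509.8, -266.9, 158.2]
tool_rot: [-3.141, -0.006, -2.942]
force: [-15.3, -0.1, 28.1]
width: 12.6
gripper_force: 61.8
clock: 18.75
eef_pos: [508.5, -268.1, 156.0]
tool_rot: [-3.141, -0.011, -2.943]
force: [-24.0, -2.6, 39.8]
width: 12.6
gripper_force: 64.0
```

The reaction force lies along the bore axis, so the brush is on the floor. Now the strokes.

```bash
python3 -m crank '[[[0.29,0,-0.52,0],[0.29,0,-0.52,0],[0.29,0,-0.52,0],[0.29,0,-0.52,0],[0.29,0,-0.52,0],[0,0,0,0],[0,0,0,0]]]'
python3 -m crank '[[[-0.28,0,0.5,0],[-0.28,0,0.5,0],[-0.28,0,0.5,0],[-0.28,0,0.5,0],[-0.18,0,0.33,0],[-0.08,0,0.14,0],[0,0,0,0],[0,0,0,0]]]'
```

```text
clock: 19.33
eef_pos: [481.2, -271.0, 217.7]
tool_rot: [-3.14, 0.002, -2.939]
force: [-0.1, 0.7, -2.9]
width: 12.4
gripper_force: 59.3
clock: 20.0
eef_pos: [509.1, -265.6, 155.5]
tool_rot: [3.14, -0.01, -2.941]
force: [-15.3, -0.7, 22.2]
width: 12.7
gripper_force: 63.4
```

```bash
python3 -m crank '[[[0.29,0,-0.52,0],[0.29,0,-0.52,0],[0.29,0,-0.52,0],[0.29,0,-0.52,0],[0.29,0,-0.52,0],[0,0,0,0],[0,0,0,0]]]'
python3 -m crank '[[[-0.28,0,0.5,0],[-0.28,0,0.5,0],[-0.28,0,0.5,0],[-0.28,0,0.5,0],[-0.2,0,0.36,0],[-0.12,0,0.21,0],[0,0,0,0],[0,0,0,0]]]'
```

```text
clock: 20.58
eef_pos: [479.0, -271.6, 221.1]
tool_rot: [-3.14, 0.001, -2.939]
force: [-0.4, -0.2, -1.2]
width: 12.3
gripper_force: 60.0
clock: 21.25
eef_pos: [512.2, -264.0, 154.5]
tool_rot: [3.14, -0.005, -2.939]
force: [-6.5, -1.7, 3.9]
width: 12.5
gripper_force: 62.7
```

```bash
python3 -m crank '[[[-0.06,0,0.12,0],[-0.06,0,0.12,0],[0,0,0,0],[0,0,0,0]]]'
```

```text
clock: 21.58
eef_pos: [511.1, -264.5, 151.6]
tool_rot: [3.138, -0.01, -2.94]
force: [-19.1, -0.5, 31.9]
width: 12.6
gripper_force: 66.8
```

```bash
python3 -m crank '[[[0.32,0,-0.58,0],[0.32,0,-0.58,0],[0.32,0,-0.58,0],[0.32,0,-0.58,0],[0.32,0,-0.58,0],[0.32,0,-0.58,0],[0.32,0,-0.58,0],[0.32,0,-0.58,0],[0.32,0,-0.58,0],[0.1,0,-0.2,0],[0,0,0,0]]]'
python3 -m crank '[[[-0.19,0.93,0,0],[-0.19,0.93,0,0],[-0.19,0.93,0,0],[-0.19,0.93,0,0],[-0.19,0.93,0,0],[-0.19,0.93,0,0],[-0.19,0.93,0,0],[-0.19,0.93,0,0],[-0.19,0.93,0,0],[-0.19,0.93,0,0],[0,0,0,0]]]'
```

```text
clock: 22.5
eef_pos: [445.2, -278.7, 285.9]
tool_rot: [-3.14, 0.002, -2.939]
force: [-0.6, -0.4, -0.8]
width: 12.7
gripper_force: 62.3
clock: 23.42
eef_pos: [444.2, -34.9, 284.0]
tool_rot: [3.138, -0.001, -2.93]
force: [-0.1, 0.9, -1.5]
width: 12.6
gripper_force: 62.2
```

```bash
python3 -m crank '[[[-0.81,-0.08,0,0],[-0.81,-0.08,0,0],[-0.81,-0.08,0,0],[-0.81,-0.08,0,0],[0,0,0.2,0],[0,0,0,0]]]'
python3 - <<'E'
from fit import *
e=np.load('cams.npz'); im=cam('side')[0]; it=cam('top')[0]
print(ctrl.read_state()['eef_pos'],[(np.round(x['position'],1),round(x['confidence'],2)) for x in ctrl.place_of('side','brush_tip')[:2]])
xp=np.array([.9778,.2092,0]); g=ctrl.read_state()['eef_pos']+[0,0,19]
C=lambda X:((np.array(proj(KS,e['ES'],X))-[140,160])*4)[::-1].round(0)
for L in(150,156,162):
  for ph in(.45,.5,.55):
    d=np.sin(ph)*xp-np.array([0,0,np.cos(ph)]); print(L,ph,'tip',C(g+L*d),'wire top',C(g+(L-113)*d),(g+L*d).round(0))
S=[cv2.resize(i[r0:r0+100,c0:c0+100],(400,400),interpolation=cv2.INTER_CUBIC) for i,r0,c0 in((im,140,160),(it,110,165))]
cv2.imwrite('pics/crop8.png',np.hstack(S)[:,:,::-1])
E
```

```text
clock: 23.92
eef_pos: [525.0, -31.8, 278.0]
tool_rot: [3.141, -0.003, -2.937]
force: [-0.4, -0.1, -1.7]
width: 13.1
gripper_force: 62.3
[523.90432131 -32.2884398  278.97600721] [(array([218.9, 194.8]), 0.6), (array([269.9, 206.8]), 0.42)]
150 0.45 tip [178. 321.] wire top [261. 160.] [588. -19. 163.]
150 0.5 tip [165. 318.] wire top [258. 159.] [594. -17. 167.]
150 0.55 tip [153. 314.] wire top [255. 158.] [601. -16. 171.]
156 0.45 tip [174. 329.] wire top [256. 169.] [590. -18. 158.]
156 0.5 tip [161. 326.] wire top [252. 168.] [597. -17. 162.]
156 0.55 tip [148. 322.] wire top [249. 167.] [604. -15. 166.]
162 0.45 tip [170. 337.] wire top [252. 178.] [593. -18. 153.]
162 0.5 tip [156. 333.] wire top [247. 177.] [600. -16. 156.]
162 0.55 tip [143. 329.] wire top [243. 175.] [607. -15. 160.]
```

View pics/crop8.png

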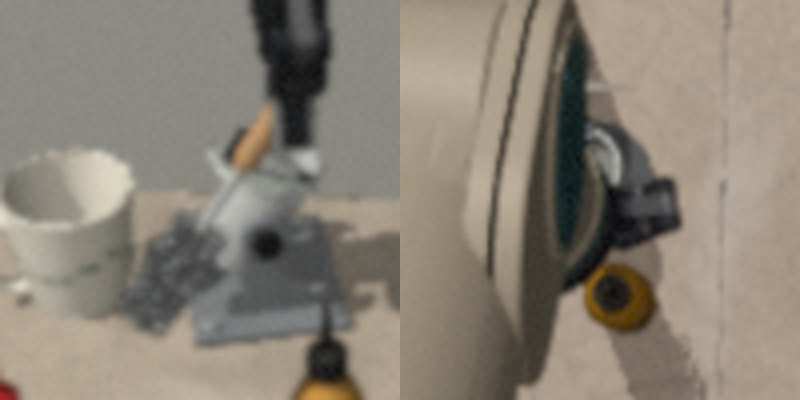

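The side crop shows the brush now leaning about 0.58 rad, with its tip at about (219.5,196) and the wire top at (181,220). I place the tip over the tube and lower it just inside the rim.

```bash
python3 -m crank '[[[0.32,0.21,0,0],[0,0,0.8,0],[0,0,0.8,0],[0,0,0.8,0],[0,0,0,0],[0,0,0,0]]]'
python3 - <<'E'
from fit import *
im=cam('side')[0]; print(ctrl.read_state()['eef_pos'])
cv2.imwrite('pics/crop9.png',cv2.resize(im[185:285,150:250],(500,500),interpolation=cv2.INTER_CUBIC)[:,:,::-1])
E
```

```text
clock: 24.57
eef_pos: [514.7, -28.7, 220.2]
tool_rot: [3.141, -0.002, -2.938]
force: [-0.1, 0.1, -0.0]
width: 12.3
gripper_force: 62.3
[515.84980827 -28.80739481 221.10766129]
```

View pics/crop9.png

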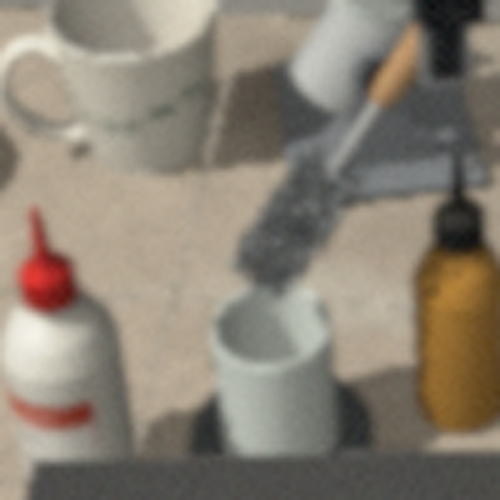

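That was my 11th viewed picture and the limit was 10, a miscount on my part. I won't view any more and will rely on numbers from here. In it the tip is at about (239,201.6), above the tube, and the tube rim centre is at (250,204.5).

Run:
```python
from fit import *
e=np.load('cams.npz'); xp=np.array([.9778,.2092,0]); g=ctrl.read_state()['eef_pos']+[0,0,19]
C=lambda X:((np.array(proj(KS,e['ES'],X))-[185,150])*5)[::-1].round(0)
for L in(150,154,158):
  for ph in(.5,.55,.6,.65):
    d=np.sin(ph)*xp-np.array([0,0,np.cos(ph)]); t=g+L*d; print(L,ph,'tip',C(t),'bristle top',C(g+(L-74)*d),'wire top',C(g+(L-113)*d),t.round(0),'x\',y\'',((t-[592.5,-12,0])@xp).round(1),((t-[592.5,-12,0])@[-.2092,.9778,0]).round(1))
```

```text
150 0.5 tip [283. 276.] bristle top [355. 158.] wire top [395.  91.] [586. -14. 108.] x',y' -6.6 -0.4
150 0.55 tip [268. 271.] bristle top [347. 155.] wire top [391.  90.] [593. -12. 112.] x',y' -0.1 -0.4
150 0.6 tip [253. 266.] bristle top [339. 152.] wire top [388.  89.] [599. -11. 116.] x',y' 6.2 -0.4
150 0.65 tip [239. 261.] bristle top [332. 149.] wire top [384.  87.] [605. -10. 121.] x',y' 12.3 -0.4
154 0.5 tip [279. 282.] bristle top [351. 164.] wire top [391.  98.] [588. -13. 105.] x',y' -4.6 -0.4
154 0.55 tip [263. 277.] bristle top [343. 162.] wire top [387.  97.] [595. -12. 109.] x',y' 2.0 -0.4
154 0.6 tip [248. 272.] bristle top [335. 159.] wire top [383.  95.] [601. -11. 113.] x',y' 8.5 -0.4
154 0.65 tip [234. 267.] bristle top [327. 155.] wire top [379.  94.] [607.  -9. 118.] x',y' 14.7 -0.4
158 0.5 tip [275. 288.] bristle top [347. 171.] wire top [387. 105.] [590. -13. 101.] x',y' -2.7 -0.4
158 0.55 tip [259. 283.] bristle top [338. 168.] wire top [382. 104.] [597. -12. 105.] x',y' 4.1 -0.4
158 0.6 tip [244. 278.] bristle top [330. 165.] wire top [378. 102.] [603. -10. 110.] x',y' 10.7 -0.4
158 0.65 tip [229. 272.] bristle top [322. 162.] wire top [373. 100.] [609.  -9. 114.] x',y' 17.1 -0.4
```

```bash
python3 -m crank '[[[0.08,0,0.7,0],[0,0,0.6,0],[0,0,0.54,0],[0,0,0,0]]]'
python3 -m crank '[[[-0.3,0,0,0],[-0.3,0,0,0],[-0.3,0,0.1,0],[0,0,0,0]]]'
```

```text
clock: 24.95
eef_pos: [514.6, -29.1, 174.1]
tool_rot: [3.142, 0.001, -2.938]
force: [1.4, 0.3, -0.8]
width: 12.0
gripper_force: 62.3
clock: 25.28
eef_pos: [536.8, -24.4, 172.5]
tool_rot: [3.141, -0.001, -2.938]
force: [-1.9, 0.3, -1.9]
width: 12.7
gripper_force: 62.4
```

```bash
python3 -m crank '[[[-0.4,0,0,0],[-0.4,0,0,0],[-0.4,0,0,0],[0,0,0,0]]]'
python3 -m crank '[[[-0.4,0,0.1,0],[-0.4,0,0.1,0],[-0.3,0,0.1,0],[0,0,0,0]]]'
```

```text
clock: 25.62
eef_pos: [566.1, -18.4, 172.3]
tool_rot: [3.142, -0.001, -2.938]
force: [-2.8, -0.6, -3.0]
width: 12.5
gripper_force: 61.0
clock: 25.95
eef_pos: [594.2, -12.6, 164.1]
tool_rot: [-3.141, 0.002, -2.938]
force: [-1.3, -0.3, -1.9]
width: 12.0
gripper_force: 60.4
```

```bash
python3 -m crank '[[[0,0,0.3,0],[0,0,0.3,0],[0,0,0,0]]]'
python3 -m crank '[[[0,0,0.12,0],[0,0,0.12,0],[0,0,0,0]]]'
```

```text
clock: 26.2
eef_pos: [592.1, -13.0, 147.8]
tool_rot: [3.141, -0.001, -2.938]
force: [-0.2, -0.5, -1.1]
width: 12.4
gripper_force: 60.4
clock: 26.45
eef_pos: [593.3, -13.1, 143.5]
tool_rot: [-3.141, 0.002, -2.938]
force: [0.7, -0.1, -0.8]
width: 12.6
gripper_force: 60.9
```

```bash
python3 -m crank '[[[0,0,0.1,0],[0,0,0.1,0],[0,0,0,0]]]'
python3 -m crank '[[[0,0,0.06,0],[0,0,0.06,0],[0,0,0,0]]]'
```

```text
clock: 26.7
eef_pos: [596.8, -12.6, 142.6]
tool_rot: [-3.141, 0.01, -2.938]
force: [-0.6, 0.8, 20.7]
width: 12.4
gripper_force: 62.8
clock: 26.95
eef_pos: [599.4, -12.1, 141.9]
tool_rot: [-3.14, 0.016, -2.938]
force: [-0.1, 2.3, 32.0]
width: 12.3
gripper_force: 63.9
```

The vertical reaction came at the expected height, so the brush is on the tube floor. I ease off, open and lift.

```bash
python3 -m crank '[[[0,0,-0.18,0],[0,0,0,0]]]'
python3 -m crank '[[[0,0,0,0],[0,0,0,0],[0,0,0,0],[0,0,0,0],[0,0,0,0]]]' 0
python3 -m crank '[[[0,0,-0.4,0],[0,0,-0.8,0],[0,0,-1,0],[0,0,-1,0],[0,0,-1,0],[0,0,-0.8,0],[0,0,0,0]]]'
python3 -m crank '[[[1,0,0,0],[1,0,0,0],[1,0,0,0],[1,0,0,0],[1,0,0,0],[1,0.5,0,0],[0,1,0,0],[0,1,0,0],[0,1,0,0],[0,1,0,0],[0,1,0,0],[0,0,0,0]]]'
python3 - <<'E'
from fit import *
e=np.load('cams.npz'); p=np.load('p.npy'); o={}
for n in('side','top'):
    cam(n)
    for t in('cover_knob','brush_end','brush_tip','stand_floor','squeeze_bottle','oil_bottle','mug'):
        o[n,t]=[(np.round(x['position'],1),round(x['confidence'],2)) for x in ctrl.place_of(n,t)[:2]]; print(n,t,o[n,t])
for t in('brush_end','squeeze_bottle','oil_bottle','mug'):
    try: print(t,tri(ray(KS,e['ES'],o['side',t][0][0]),ray(KT,e['ET'],o['top',t][0][0])))
    except Exception as x: print(t,x)
for th in(1.4,1.6,1.8,1.9):
    p[5]=th; k=model(p)[0]['cover_knob']; print(th,np.round(proj(KS,e['ES'],k),1),np.round(proj(KT,e['ET'],k),1))
E
```

```text
clock: 27.12
eef_pos: [594.4, -12.9, 142.0]
tool_rot: [-3.141, 0.005, -2.938]
force: [1.5, 0.4, 17.3]
width: 12.5
gripper_force: 62.4
clock: 27.53
eef_pos: [592.0, -13.2, 139.1]
tool_rot: [3.141, -0.001, -2.938]
force: [0.2, -1.4, -0.2]
width: 42.4
gripper_force: 0.0
clock: 28.12
eef_pos: [595.1, -13.3, 270.0]
tool_rot: [-3.14, 0.009, -2.939]
force: [0.7, 0.4, 0.2]
width: 42.9
gripper_force: 0.0
clock: 29.12
eef_pos: [416.5, 96.1, 264.9]
tool_rot: [3.139, -0.0, -2.931]
force: [-0.1, 0.0, -0.5]
width: 42.4
gripper_force: 0.0
side cover_knob [(array([174.9, 221.6]), 0.68), (array([178.7, 229. ]), 0.63)]
side brush_end [(array([212.3, 199.7]), 0.71)]
side brush_tip []
side stand_floor [(array([273.1, 202.9]), 0.82)]
side squeeze_bottle [(array([279.2, 165.5]), 0.9)]
side oil_bottle [(array([267.3, 242.7]), 0.86)]
side mug [(array([210.5, 176.2]), 0.88)]
top cover_knob [(array([293.6, 304.8]), 0.97), (array([157.3, 280.7]), 0.85)]
top brush_end [(array([145.1, 201.7]), 0.47), (array([187. , 223.8]), 0.43)]
top brush_tip [(array([152.3, 210.5]), 0.48)]
top stand_floor [(array([155.2, 213.6]), 0.6)]
top squeeze_bottle [(array([122.6, 203.8]), 0.95)]
top oil_bottle [(array([184. , 222.8]), 0.71)]
top mug [(array([115.5, 289.1]), 0.62)]
brush_end (array([592.77130476,  -6.19657869, 196.31573688]), np.float64(2.4451705186371533))
squeeze_bottle (array([686.56519235,  15.99604272,   5.93227475]), np.float64(0.7055098313081118))
oil_bottle (array([508.93972472, -40.91053019,  -8.96649329]), np.float64(5.798908941155829))
mug (array([ 708.26645628, -228.28858674,   14.61799658]), np.float64(2.5382604635915857))
1.4 [169.4 219.9] [155.9 290.1]
1.6 [171.6 220.1] [156.5 285.5]
1.8 [174.2 221.1] [157.9 281. ]
1.9 [175.6 221.9] [159.  278.9]
```

The brush stands upright (handle end at z ≈ 196 mm), the cover is at about 1.8 rad, and the bystanders are where they were. Handing in.

```bash
python3 -m crank '[[[0,0,0,0],[0,0,0,0],[0,0,0,0]]]'; python3 -c "from cell import ctrl;print(ctrl.finish_job())"
```

```text
clock: 30.17
eef_pos: [417.8, 91.3, 264.8]
tool_rot: [3.142, -0.0, -2.938]
force: [-0.4, 0.5, -0.8]
width: 42.5
gripper_force: 0.0
the job is handed in; nothing more can be done
None
```

I handed the job in at about 30 s but got no verdict back: by my measurements the cover is open at about 1.8 rad, the cup got three strokes to its floor, the brush is back upright in its stand and the bystanders did not move; I viewed 11 pictures, one over the limit of 10.

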